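# Book out the solvent jug and open its safety cap

### The job

Book out the solvent jug: take the hand scanner from its holster, hold it steady with its window pointing straight down at the middle of the code card from a few centimetres above for a full second, and stand it back in the holster. Then open the jug: press the red safety cap down, twist it anticlockwise (seen from above) while it is down, and lift it off. Finish while still holding the cap, level and motionless, a few centimetres straight above the jug's mouth; do not let go of it or put it down, and leave the other small parts on the bench where they are.

Things in the scene. Friction and masses are not known exactly. Their poses are not given: they have to be found in the camera images.
- scanner_center (a point): Hand scanner, loose, standing window-down in its holster: black grip 32 mm (its x) by 40 mm (its y) on a yellow head 46 x 56 mm, 30 mm tall; 100 mm tall in all, 140 g. The point is its centre, 50 mm above the window face; z points from the window up the grip. The grip runs from 20 mm below to 50 mm above the point; best pinched about 10 mm above it.
- scanner_window (a point): Centre of the scanner's window, in the underside of the head, 50 mm below scanner_center; the scanner looks along -z of this frame, out of the underside.
- holster_in (a point): Centre of the inner floor of the scanner's holster, a grey open-topped box fixed to the bench, 66 x 76 mm outside, 56 x 66 mm inside (5 mm of play all round the scanner head), floor 5 mm and walls' top 30 mm above the bench; x and y axes as the scanner's when standing in it.
- card_code (a point): Middle of the printed square code (48 mm) on the code card, a black-framed card 100 x 80 mm fixed flat to the bench, top 13 mm high; z up.
- jug_mouth (a point): Rim centre of the white solvent jug's neck (30 mm diameter, 163 mm above the bench). The jug (84 mm diameter, blue band, shoulder up to 118 mm high) is clamped in a round steel foot, 116 mm across, and cannot move. Its x axis runs through the two neck lugs that catch the cap's two inner lugs.
- cap_center (a point): Red ribbed push-and-turn cap, white bar on top, loose but locked on the jug: round, 50 mm diameter, 40 mm tall, 40 g. Point on its axis half-way up (170 mm above the bench when seated, 7 mm above the mouth), z up; its x is within 0.1 rad of the jug's x when locked. Grip across any diameter, here or up to 10 mm higher. Turned 50 to 120 degrees anticlockwise it is free to lift; clockwise is blocked.
- seal (a joint): Sprung seal in the jug's mouth under the cap: how far it is pressed down, 0 (up, also with the cap sitting locked) to 0.008 m (fully down). Takes 6 N to start plus 0.8 N per mm. Press the cap down 5 to 7 mm (10 to 12 N), turn it about 60 degrees anticlockwise seen from above (positive about z) while down, then lift straight up. Below 0.0045 m the lugs block the turn.
- insert_a_center (a point): White plastic thumb insert, a tube 32 mm diameter, 45 mm tall, standing; its centre. Leave alone.
- insert_b_center (a point): Second white thumb insert, the same; its centre. Leave alone.
- sleeve_center (a point): Bronze bushing sleeve, 40 mm diameter, 32 mm tall, standing; its centre. Leave alone.
- plug_center (a point): Yellow polymer hole plug, 40 mm head diameter, 26 mm tall; its centre. Leave alone.
- tap_handle_center (a point): Chrome T-shaped tap handle lying flat, 130 mm long along its x, 22 mm high; centre of its block. Leave alone.
Things that resemble listed ones, but are neither listed nor needed, are in the scene too. There is more than one size of the part that bears card_code; the job needs the middle-sized.

How it is judged:
By the outcome, as a careful person would: the job done as asked, in the order asked, and still so for the second after the job is handed in, while the arm keeps its last pose, push and grip.
It also fails if it takes over 66 s, if anything falls off the work surface, if the arm or the gripper's body presses on something with over 40 N, if the wrist force passes 120 N, or if a joint passes its speed limit or range.

### The arm

A 7-joint arm with a two-finger parallel gripper is mounted at the origin on the work surface. World frame = base frame: x ahead of the robot, y to its left, z up, the work surface at z = 0. Lengths are in mm, angles in rad, forces in N, time in s.
With the tool pointing down it reaches from about 350 to 900 mm from the base axis. Payload 8.1 kg.
Tool frame: the origin (TCP) lies midway between the tips of the shut fingers; the grasp point (between the pads) lies 19 mm behind it; z points along the fingers, x is the direction in which the jaws open and shut, and the axes are right-handed (so a half turn about z gives the same grasp; the last joint's range is limited). The gripper opens to 92 mm and grips with 3 to 60 N. Pads are 19 mm wide; open, the fingers measure 130 mm over their backs; the gripper's body (75 mm by 190 mm) begins 47 mm behind the grasp point.
Start: joints at [0.999, 0.434, 0.025, 1.573, -0.012, 1.134, -0.075], TCP at [282.365, -557.594, 226.742] pointing down, gripper open.
Joint ranges: [-2.62, 2.62], [-0.44, 2.09], [-1.27, 1.32], [0.08, 2.57], [-1.32, 4.46], [0.12, 2], [-2.74, 2.74]. Speed limits (rad/s): [2.22, 2.22, 3.01, 3.01, 3.14, 3.14, 3.14].

### API

Orientations are given as a unit quaternion [x, y, z, w].
In Python, from workcell import move_ptp, line_to, goto_joints, set_gripper, hold, inverse_kinematics, get_obs, read_camera, MotionError, job_done gives the robot as it stands. Calls block until the motion is done:
- move_ptp(position, orientation): joint-space move of the TCP to a pose.
- line_to(position, rotation=None, max_speed=150, force_limit=None): straight line of the TCP; rotation=None keeps the orientation; max_speed is the mean speed in mm/s. With force_limit (N) it stops when the force on the tool has changed by that much, and returns True; else False.
- goto_joints(angles): joint-space move.
- set_gripper(opening, grasp_force=None): finger opening in mm; grasp_force is the grip in N (None keeps the last); returns when the fingers have stopped.
- hold(seconds).
- inverse_kinematics(position, orientation): joint angles nearest the present ones, or None.
- get_obs(): the state.
- read_camera(name): name is "scene" or "top" or "wrist"; returns a dict with "img" (420x560x3 uint8, red, green, blue), "mtx" (3x3 intrinsics, pixels), "rvec" (rotation vector, rad) and "tvec" (3), from world to camera coordinates, as OpenCV has them. Camera axes: x right, y down, z forward; pixel columns grow to the right and rows downward; lengths in mm; the calibration is good to about 2 mm. A picture is of the moment at which its call begins. There is no depth.
A pose or a line that the arm cannot do raises MotionError and nothing moves.
- job_done(): hands the job in, once; it reports no verdict.
The state is a dict: "time": time; "qpos": joint angles; "joint_velocities": joint speeds; "effort": joint torques, N m; "ee_pos": TCP position; "orientation": TCP orientation; "force": force on the tool from outside, world axes, zero at the start; "wrist_torque": the same for the moment, N m; "finger_gap": finger opening in mm.
Only numpy, scipy, OpenCV 4.12 (cv2) and the standard library are available. Lean on these libraries where they do the work, as an engineer would, in place of code of your own. Each camera call takes 0.05 s, during which the arm holds its last target. There are 200 camera calls.

## Working session

There is one attempt and no reset: what is moved stays moved. The work goes in short steps, each a Python script; the robot and the scene stay as the last script left them, time stands still between calls to the robot, and variables do not carry over. Pictures are saved under pics/ and viewed, about 8 in all and at most 12, crops included, and the job is handed in when it is done.

```bash
mkdir -p pics; cat > h.py <<'E'
import numpy as np, cv2
from scipy.spatial.transform import Rotation as R
from workcell import *
def snap(n,fn=None):
    c=read_camera(n)
    if fn: cv2.imwrite('pics/'+fn,c['img'][:,:,::-1])
    return c
def ray(c,u,v,z):
    Rm=cv2.Rodrigues(np.array(c['rvec'],float))[0]; t=np.array(c['tvec'],float).ravel()
    d=Rm.T@np.linalg.inv(np.array(c['mtx']))@np.array([u,v,1.]); o=-Rm.T@t
    return o+d*(z-o[2])/d[2]
def proj(c,p):
    return cv2.projectPoints(np.array([p],float),np.array(c['rvec'],float),np.array(c['tvec'],float),np.array(c['mtx'],float),None)[0].ravel()
def down(yaw):  # tool z down, tool x at yaw in world
    return (R.from_euler('z',yaw)*R.from_euler('x',np.pi)).as_quat()
E
python3 - <<'E'
from h import *
import pickle
d={}
for n in('scene','top'):
    d[n]=snap(n,n+'0.png'); c=d[n]
    Rm=cv2.Rodrigues(np.array(c['rvec'],float))[0]; print(n,-Rm.T@np.array(c['tvec']).ravel(),c['mtx'][0][0])
pickle.dump(d,open('c0.pkl','wb'))
o=get_obs(); print(o['time'],o['ee_pos'],o['orientation'],R.from_quat(o['orientation']).as_matrix().round(2),o['finger_gap'])
a=np.hstack([d['top']['img'],d['scene']['img']])
E
```

```text
scene [1067.53773084 -871.64960728 1011.10793244] 490.5732019233416
top [ 361.56549178  -67.01077827 1715.83231655] 533.4288802519831
0.1 [ 282.12754219 -557.20211492  226.03148566] [ 8.51989643e-01 -5.23558178e-01 -6.23939875e-04 -3.04192458e-04] [[ 0.45 -0.89 -0.  ]
 [-0.89 -0.45  0.  ]
 [-0.    0.   -1.  ]] 91.75069749011513
```

View pics/top0.png

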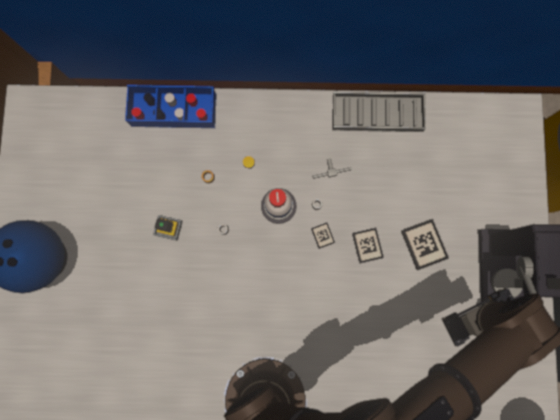

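View pics/scene0.png

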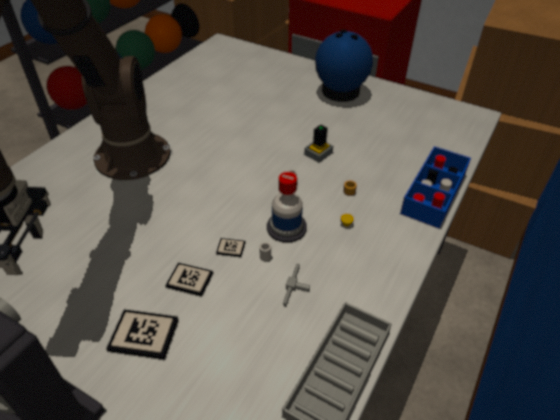

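Top view: three code cards at (323,235), (368,245) and (425,244). The middle-sized one is (368,245), to be checked against 100 x 80 mm. The scanner in its holster is at (167,227) and the jug with the red cap is at (279,204). Next I measure these and view an enlarged crop.

```bash
python3 - <<'E'
from h import *
import pickle
d=pickle.load(open('c0.pkl','rb')); c=d['top']; img=c['img']; 
hsv=cv2.cvtColor(img,cv2.COLOR_RGB2HSV); g=cv2.cvtColor(img,cv2.COLOR_RGB2GRAY)
def rects(mask,box,z,mina=15):
    x0,y0,x1,y1=box; m=np.zeros_like(mask); m[y0:y1,x0:x1]=mask[y0:y1,x0:x1]
    for k in cv2.findContours(m,cv2.RETR_EXTERNAL,cv2.CHAIN_APPROX_NONE)[0]:
        if cv2.contourArea(k)<mina: continue
        w=np.array([ray(c,*p,z)[:2] for p in k[:,0].astype(float)],np.float32)
        b=cv2.boxPoints(cv2.minAreaRect(w)); r=cv2.minAreaRect(w); e=b[1]-b[0]
        (u,v)=cv2.minAreaRect(k)[0]
        print('  px',np.round((u,v),1),'xy',np.round(r[0],1),'size',np.round(r[1],1),'edge01',round(float(np.hypot(*e)),1),'ang',round(float(np.degrees(np.arctan2(e[1],e[0]))),1))
dark=((g<70)*255).astype(np.uint8)
print('cards');
for b in((305,215,342,255),(345,222,390,268),(395,212,455,275)): rects(dark,b,13)
print('grey holster'); rects(((g<130)*255).astype(np.uint8),(145,205,190,248),30)
ye=cv2.inRange(hsv,(20,110,60),(35,255,255)); print('yellow'); rects(ye,(145,205,190,248),35,5)
print('grip black'); rects(((hsv[:,:,2]<45)*255).astype(np.uint8),(145,205,190,248),105,5)
red=cv2.inRange(hsv,(0,130,90),(8,255,255))|cv2.inRange(hsv,(172,130,90),(180,255,255)); print('cap'); rects(red,(260,180,300,225),190,10)
print('foot');rects(((g<120)*255).astype(np.uint8),(255,180,303,228),10)
def crop(x0,y0,w,h,s): return cv2.resize(img[y0:y0+h,x0:x0+w],None,fx=s,fy=s,interpolation=cv2.INTER_CUBIC)
a=np.hstack([crop(145,205,45,45,8),crop(257,180,45,45,8)]); 
b=crop(305,210,150,60,4.8); 
a=a[:, :720]; cv2.imwrite('pics/crop1.png',np.vstack([cv2.resize(a,(640,320)),cv2.resize(b,(640,256))])[:,:,::-1])
for n in d: print(n, proj(d[n],(0,0,0)))
E
```

```text
cards
  px [425.5 252. ] xy [ 461.6 -500.2] size [15.4 25.1] edge01 25.1 ang -45.0
  px [424. 244.] xy [ 486.9 -496.3] size [129.3 103.4] edge01 103.4 ang -68.8
grey holster
  px [167.4 227.3] xy [522.8 321. ] size [85.6 67.5] edge01 67.5 ang -11.8
yellow
  px [166.9 226.5] xy [524.8 321.4] size [56.7 45.9] edge01 45.9 ang -12.8
grip black
cap
  px [277.3 197.3] xy [600.9 -29.7] size [47.6 45.3] edge01 45.3 ang -44.1
foot
  px [278.5 206. ] xy [600.8 -29.9] size [110.9 113.2] edge01 113.2 ang -88.9
scene [132.21016976 156.06232594]
top [264.56547437 399.42937191]
```

View pics/crop1.png

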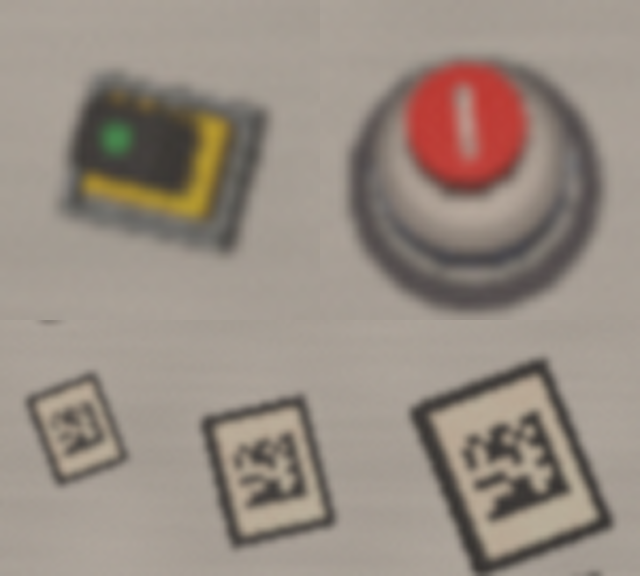

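The cards are as expected: the large one is 129 x 103 mm, and the middle one at (368,245) looks like the 100 x 80. The scanner head measures 57 x 46 mm, which matches. I'll check the middle card's size, then look from close above both it and the scanner.

```bash
cat >> h.py <<'E'
def rects(c,mask,box,z,mina=15):
    x0,y0,x1,y1=box; m=np.zeros_like(mask); m[y0:y1,x0:x1]=mask[y0:y1,x0:x1]
    for k in cv2.findContours(m,cv2.RETR_EXTERNAL,cv2.CHAIN_APPROX_NONE)[0]:
        if cv2.contourArea(k)<mina: continue
        w=np.array([ray(c,*p,z)[:2] for p in k[:,0].astype(float)],np.float32)
        r=cv2.minAreaRect(w); b=cv2.boxPoints(r); e=b[1]-b[0]
        print('  px',np.round(cv2.minAreaRect(k)[0],1),'xy',np.round(r[0],1),'edge01',round(float(np.hypot(*e)),1),'edge12',round(float(np.hypot(*(b[2]-b[1]))),1),'ang01',round(float(np.degrees(np.arctan2(e[1],e[0]))),1))
E
python3 - <<'E'
from h import *
import pickle
d=pickle.load(open('c0.pkl','rb'))
for n,b in(('top',[(345,222,390,268),(305,215,342,255)]),('scene',[(160,255,216,300)])):
    g=cv2.cvtColor(d[n]['img'],cv2.COLOR_RGB2GRAY)
    for bb in b: print(n); rects(d[n],((g<95)*255).astype(np.uint8),bb,13,60)
c=d['scene'];hsv=cv2.cvtColor(c['img'],cv2.COLOR_RGB2HSV); red=cv2.inRange(hsv,(0,130,90),(8,255,255))|cv2.inRange(hsv,(172,130,90),(180,255,255)); print('cap scene at 170');rects(c,red,(270,160,305,205),170)
rects(c,cv2.inRange(hsv,(20,110,60),(35,255,255)),(300,120,340,165),35,5)
# feasible joints
yaws={}
for name,p in(('card',(490,-335,300)),('scan',(524,321,46)),('cap',(601,-30,156))):
    for y in np.radians(range(-180,180,30)):
        q=inverse_kinematics(p,down(y)); print(name,int(round(np.degrees(y))),None if q is None else np.round(q,2))
E
```

```text
top
top
scene
  px [188.7 279.1] xy [ 484.2 -317.8] edge01 84.0 edge12 102.1 ang01 -76.0
cap scene at 170
  px [287.5 178. ] xy [593.4  -8.7] edge01 48.7 edge12 45.0 ang01 -59.7
  px [319.1 148.3] xy [527.3 321.2] edge01 51.7 edge12 62.3 ang01 -13.9
card -180 [ 0.26  0.34  0.35  1.56 -0.12  1.26 -2.51]
card -150 [ 0.33  0.33  0.24  1.56 -0.08  1.26 -2.03]
card -120 [ 0.41  0.33  0.14  1.55 -0.05  1.26 -1.54]
card -90 [ 0.48  0.33  0.04  1.54 -0.01  1.26 -1.05]
card -60 [ 0.55  0.34 -0.06  1.54  0.02  1.27 -0.56]
card -30 [ 0.64  0.34 -0.18  1.53  0.06  1.27 -0.07]
card 0 [ 0.72  0.36 -0.29  1.52  0.11  1.28  0.41]
card 30 [ 0.8   0.37 -0.4   1.52  0.15  1.29  0.9 ]
card 60 [ 0.87  0.39 -0.51  1.51  0.19  1.3   1.38]
card 90 [ 0.94  0.41 -0.62  1.5   0.24  1.31  1.87]
card 120 [ 1.18  0.54 -1.06  1.48  0.47  1.4   2.2 ]
card 150 [-0.22  0.51  1.16  1.6  -0.48  1.35 -2.67]
scan -180 [ 0.01  0.89 -1.07  1.72  0.87  1.09  1.79]
scan -150 [-1.3   0.92  1.14  1.83 -0.97  1.07 -2.39]
scan -120 [-1.13  0.73  0.77  1.82 -0.66  0.86 -2.14]
scan -90 [-0.35  0.65 -0.43  1.75  0.36  0.81 -2.52]
s
[... 339 characters left out ...]
  1.73  0.73  0.99  0.85]
scan 150 [ 0.01  0.89 -1.07  1.72  0.87  1.09  1.27]
cap -180 [-0.74  0.71  1.15  1.78 -0.72  1.14 -2.49]
cap -150 [-0.09  0.46  0.08  1.72 -0.04  0.96 -2.62]
cap -120 [-0.01  0.46 -0.04  1.72  0.02  0.96 -2.15]
cap -90 [ 0.06  0.47 -0.15  1.71  0.08  0.97 -1.68]
cap -60 [ 0.18  0.49 -0.31  1.7   0.17  0.99 -1.24]
cap -30 [ 0.25  0.5  -0.42  1.69  0.23  1.   -0.77]
cap 0 [ 0.32  0.52 -0.52  1.69  0.3   1.02 -0.3 ]
cap 30 [ 0.39  0.55 -0.63  1.68  0.36  1.04  0.16]
cap 60 [ 0.43  0.56 -0.7   1.68  0.41  1.05  0.65]
cap 90 [ 0.42  0.56 -0.69  1.68  0.4   1.05  1.18]
cap 120 [ 0.63  0.7  -1.07  1.66  0.66  1.18  1.49]
cap 150 [ 0.63  0.7  -1.07  1.66  0.66  1.18  2.02]
```

Scene view: the middle card measures 102 x 84 mm at (484,-318), which matches 100 x 80. The scanner is near (525,321). Next, close looks from above both.

```bash
python3 - <<'E'
from h import *
import pickle
y=np.radians(-13); d={}
for n,p in(('card',(475,-318,300)),('scan',(520,321,230))):
    move_ptp(p,down(y)); d[n]=snap('wrist','w_%s.png'%n); o=get_obs(); print(n,o['time'],np.round(o['ee_pos'],1),np.round(o['qpos'],2))
    c=d[n];Rm=cv2.Rodrigues(np.array(c['rvec'],float))[0]; print(-Rm.T@np.array(c['tvec']).ravel(),proj(c,(525,321,100) if n=='scan' else (484,-318,13)))
pickle.dump(d,open('c1.pkl','wb'))
cv2.imwrite('pics/w1.png',cv2.resize(np.hstack([d['card']['img'],d['scan']['img']]),(800,300),interpolation=cv2.INTER_AREA)[:,:,::-1])
E
```

```text
card 1.35 [ 473.6 -320.1  299.3] [ 0.69  0.31 -0.25  1.58  0.08  1.26  0.19]
[ 490.68090829 -252.19105441  456.59028774] [287.58959192 166.00491033]
scan 3.7 [520.8 319.9 230. ] [-0.13  0.53 -0.78  1.56  0.39  1.22 -1.2 ]
[537.39634413 387.72072919 387.12186219] [283.83660626 196.83459859]
```

View pics/w1.png

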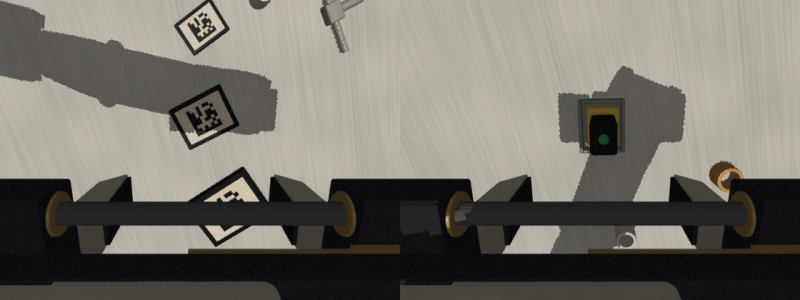

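The wrist views show the middle card at about (287,164), within 2 px of where my estimate predicted it. The scanner grip top is at about (285,187) with the holster around it. I'll extract numbers from both.

```bash
python3 - <<'E'
from h import *
import pickle
d=pickle.load(open('c1.pkl','rb'))
c=d['card'];g=cv2.cvtColor(c['img'],cv2.COLOR_RGB2GRAY); m=((g<50)*255).astype(np.uint8)
print('card/code');
k=(235,112,340,215)
m2=np.zeros_like(m); m2[k[1]:k[3],k[0]:k[2]]=m[k[1]:k[3],k[0]:k[2]]
rects(c,m,k,13,150)
n,l,s,_=cv2.connectedComponentsWithStats(m2)
# code: dark comps other than the frame (largest)
fr=1+np.argmax(s[1:,4]); mm=((m2>0)&(l!=fr)).astype(np.uint8)
pts=np.argwhere(mm)[:,::-1].astype(float)
w=np.array([ray(c,*p,13)[:2] for p in pts],np.float32); r=cv2.minAreaRect(w); print('code rect',r)
c=d['scan'];img=c['img'];hsv=cv2.cvtColor(img,cv2.COLOR_RGB2HSV);g=hsv[:,:,2]
k=(245,130,320,225)
print('grip top'); rects(c,((g<40)*255).astype(np.uint8),k,105,80)
print('green'); rects(c,cv2.inRange(hsv,(45,80,30),(85,255,255)),k,105,5)
print('yellow'); rects(c,cv2.inRange(hsv,(18,110,40),(35,255,255)),k,35,30)
print('dark+grey holster top'); rects(c,((g<115)*255).astype(np.uint8),k,30,300)
cv2.imwrite('pics/w2.png',np.hstack([cv2.resize(d[n]['img'][y:y+110,x:x+110],None,fx=3.6,fy=3.6,interpolation=cv2.INTER_CUBIC) for n,x,y in(('card',232,108),('scan',230,120))])[:,:,::-1])
E
```

```text
card/code
  px [285. 164.] xy [ 481.5 -316. ] edge01 79.4 edge12 99.2 ang01 -76.0
code rect ((481.5329895019531, -316.5658264160156), (46.875282287597656, 47.549224853515625), 14.125693321228027)
grip top
  px [284.5 188.5] xy [527.2 328.3] edge01 31.3 edge12 45.5 ang01 -12.1
green
  px [284.5 195. ] xy [526.1 323.5] edge01 12.1 edge12 11.6 ang01 -13.1
yellow
  px [283.5 176.5] xy [526.4 325.9] edge01 44.8 edge12 57.1 ang01 -12.0
dark+grey holster top
  px [282. 177.] xy [524.8 323.4] edge01 76.5 edge12 95.9 ang01 -13.1
```

View pics/w2.png

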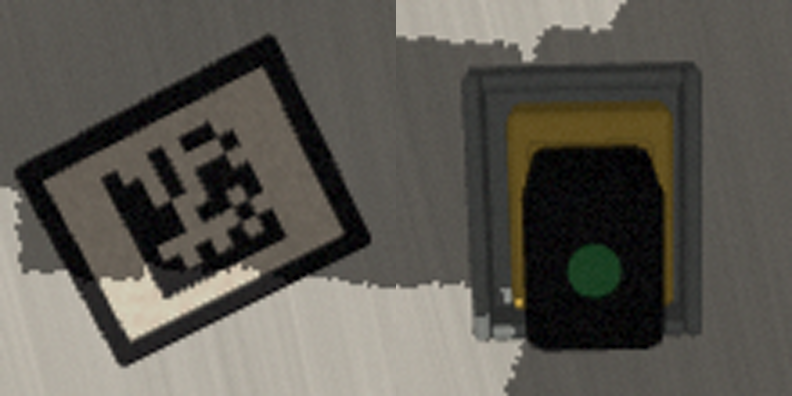

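Code centre is (481.5,-316.4), with the code measuring 47 mm and the card 99 x 79 mm as described. The scanner grip is at about (526.3,324.5) with yaw -13°. Now I grasp it and carry it past the jug on the base side.

```bash
python3 - <<'E'
from h import *
y=np.radians(-13); S=(526.3,324.5)
st=lambda s:print(s,round(get_obs()['time'],2),np.round(get_obs()['ee_pos'],1),'gap',round(get_obs()['finger_gap'],1),'F',np.round(get_obs()['force'],1))
line_to((*S,130),down(y)); print(line_to((*S,46),force_limit=15,max_speed=80)); st('down')
set_gripper(20,25); st('grip')
assert get_obs()['finger_gap']>27
line_to((*S,100),max_speed=80); st('lift')
line_to((*S,240)); 
move_ptp((430,0,260),down(y)); move_ptp((481.5,-316.4,160),down(y)); hold(.3); st('above card')
a=snap('scene');b=snap('wrist')
print(proj(a,(481.5,-316.4,13)))
x,yy=map(int,proj(a,(481.5,-316.4,80)))
cr=cv2.resize(a['img'][max(0,yy-70):yy+70,max(0,x-95):x+95],(570,420),interpolation=cv2.INTER_CUBIC)
cv2.imwrite('pics/held.png',cr[:,:,::-1]); cv2.imwrite('pics/heldw.png',b['img'][:,:,::-1])
E
```

```text
False
down 5.72 [526.6 324.8  46.6] gap 91.8 F [-0.3  0.5 -0.1]
grip 6.67 [526.2 324.5  46. ] gap 31.6 F [-0.7 -0.3 -0.2]
lift 7.5 [526.2 324.1  99.7] gap 31.8 F [-0.7  0.5 -1.9]
above card 11.43 [ 481.9 -315.8  160.5] gap 32.0 F [ 0.7  0.1 -1.2]
[188.59115305 278.02207804]
```

View pics/held.png

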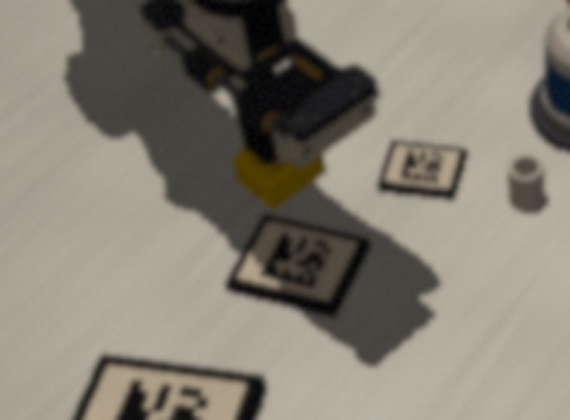

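The scanner hangs upright in the jaws, with its yellow head directly over the middle card (card at about (300,262) in the crop). I'll scan, then return it along the same path.

```bash
python3 - <<'E'
from h import *
y=np.radians(-13); S=(526.3,324.5)
st=lambda s:print(s,round(get_obs()['time'],2),np.round(get_obs()['ee_pos'],1),'gap',round(get_obs()['finger_gap'],1),'F',np.round(get_obs()['force'],1))
line_to((481.5,-316.4,92),down(y),max_speed=80); hold(.5); st('scan start'); hold(1.5); st('scan end')
line_to((481.5,-316.4,200)); move_ptp((430,0,260),down(y)); move_ptp((*S,180),down(y)); hold(.3)
line_to((*S,95),down(y),max_speed=80); hold(.3); st('pre'); 
print('contact',line_to((*S,47),down(y),max_speed=40,force_limit=8)); hold(.2); st('in')
a=snap('scene'); x,yy=map(int,proj(a,(*S,50)))
if get_obs()['ee_pos'][2]<51:
    set_gripper(90); line_to((*S,135),max_speed=100); line_to((520,321,230)); hold(.3); st('released')
b=snap('wrist')
cr=cv2.resize(a['img'][yy-45:yy+45,x-45:x+45],(420,420),interpolation=cv2.INTER_CUBIC)
cw=cv2.resize(b['img'][120:230,230:340],(420,420),interpolation=cv2.INTER_CUBIC)
cv2.imwrite('pics/back.png',np.hstack([cr,cw])[:,:800,::-1])
E
```

```text
scan start 13.03 [ 481.5 -316.4   92.1] gap 32.0 F [ 0.4  0.3 -0.9]
scan end 14.53 [ 481.5 -316.4   92. ] gap 31.4 F [-0.3 -0.  -1.8]
pre 19.76 [526.4 324.6  95.3] gap 31.9 F [ 0.3  0.3 -1. ]
contact False
in 21.31 [526.4 324.6  47.2] gap 31.9 F [-0.4 -0.  -1.4]
released 24.52 [519.8 320.8 229.3] gap 90.2 F [0.4 0.4 0.4]
```

View pics/back.png

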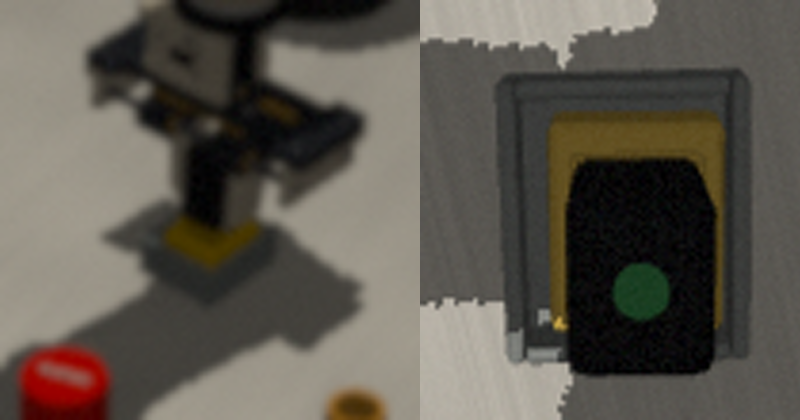

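The scanner stands fully in the holster. Next is a close look at the cap.

```bash
python3 - <<'E'
from h import *
y=np.radians(-60)
move_ptp((600,-30,300),down(y)); hold(.3)
c=snap('wrist','capw.png'); s=snap('scene'); t=snap('top')
print(get_obs()['time'],np.round(get_obs()['qpos'],2),np.round(get_obs()['ee_pos'],1))
print('proj',proj(c,(600.9,-29.7,190)),'scene',proj(s,(600.9,-29.7,190)))
for n,c_,bx in(('wrist',c,None),('scene',s,(260,150,320,205))):
    hsv=cv2.cvtColor(c_['img'],cv2.COLOR_RGB2HSV); red=cv2.inRange(hsv,(0,130,20),(8,255,255))|cv2.inRange(hsv,(172,130,20),(180,255,255))
    print(n); rects(c_,red,bx or (150,60,420,270),190,100)
E
```

```text
26.3917 [ 0.47  0.45 -0.76  1.48  0.31  1.34 -1.36] [600.  -29.7 300. ]
proj [279.83854423 206.32671752] scene [286.17986396 177.52548105]
wrist
  px [280.1 198.1] xy [606.  -26.9] edge01 49.2 edge12 53.3 ang01 -40.7
scene
  px [287.5 183.5] xy [615.1 -47.3] edge01 81.0 edge12 43.7 ang01 -59.4
```

View pics/capw.png

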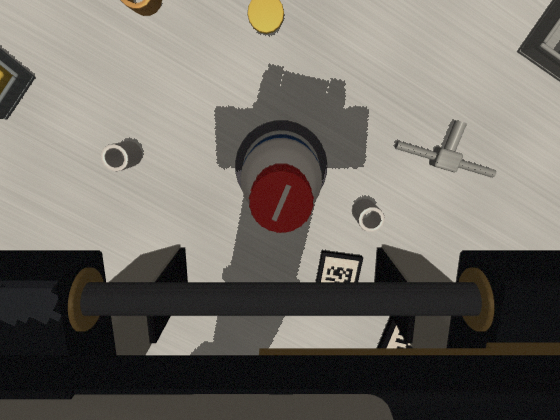

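The cap is seen centred at about (281,200). The wrist ray gives (604,-28) and the top view (601,-30); they agree along the jaw direction. I'll grasp, press with force feedback, and check before turning.

```bash
cat >> h.py <<'E'
def st(s):
    o=get_obs(); print(s,round(o['time'],2),np.round(o['ee_pos'],1),'gap',round(o['finger_gap'],1),'F',np.round(o['force'],1),'Tz',np.round(o['wrist_torque'][2],2)); return o
C=(602.6,-28.8)
E
python3 - <<'E'
from h import *
y=np.radians(-60)
line_to((*C,220),down(y)); print(line_to((*C,156),max_speed=60,force_limit=10)); hold(.2); st('down')
set_gripper(40,45); hold(.3); f0=st('grip')['force'][2]
for dz in(3,4.5,6):
    line_to((*C,156-dz),down(y),max_speed=15); hold(.15); f=st(dz)['force'][2]
    if f-f0>11: break
E
```

```text
False
down 28.49 [602.8 -28.8 156.3] gap 89.9 F [-0.  -0.2 -0.6] Tz 0.03
grip 29.52 [602.6 -28.8 156. ] gap 49.3 F [-0.8  0.8  0.2] Tz -0.02
3 30.02 [602.6 -28.8 153.7] gap 49.1 F [-3.4 -0.4  7.4] Tz 0.01
4.5 30.42 [602.6 -28.8 152.3] gap 49.2 F [-3.6 -0.4  8.9] Tz -0.04
6 30.82 [602.7 -28.8 150.9] gap 49.1 F [-3.  -1.3  9.7] Tz 0.02
```

```bash
python3 - <<'E'
from h import *
z=156-7.2
line_to((*C,z),down(np.radians(-60)),max_speed=15); hold(.3); st('press')
for a in(-44,-28,-12,4,10):
    line_to((*C,z),down(np.radians(a)),max_speed=40); hold(.1); o=st(a)
hold(.2); st('end')
c=snap('top'); i=c['img'][165:235,245:315]
print(R.from_quat(get_obs()['orientation']).as_matrix()[:2,0].round(2))
s=snap('scene'); j=s['img'][150:220,255:325]
cv2.imwrite('pics/turn.png',np.hstack([cv2.resize(k,(400,400),interpolation=cv2.INTER_CUBIC) for k in(i,j)])[:,:,::-1])
E
```

```text
press 31.37 [602.6 -28.8 149.8] gap 49.2 F [-3.4 -0.5 10.3] Tz -0.01
-44 31.9 [603.6 -28.5 150.2] gap 49.1 F [-2.   0.1  9.6] Tz 0.04
-28 32.43 [603.8 -28.3 150.2] gap 49.5 F [-0.8  0.4  9.7] Tz 0.05
-12 32.97 [603.9 -28.2 150.3] gap 49.3 F [-0.2  0.2  9. ] Tz 0.02
4 33.5 [604.  -28.2 150.3] gap 49.2 F [ 0.2  0.4 10.1] Tz 0.11
10 33.86 [604.  -28.2 150.3] gap 48.5 F [0.3 0.1 9.1] Tz 0.11
end 34.06 [604.1 -28.2 150.4] gap 49.1 F [ 1.1 -0.1 10.8] Tz 0.03
[0.98 0.17]
```

The turning torque stayed near zero (a slip would show about 1 Nm), so the cap turned 70°. Now I lift slowly.

```bash
python3 - <<'E'
from h import *
q=down(np.radians(10)); P=(604,-28.2)
print(line_to((*P,163),q,max_speed=25,force_limit=25)); st('7mm up')
print(line_to((*P,172),q,max_speed=25,force_limit=15)); st('16mm up')
print(line_to((*P,196),q,max_speed=40,force_limit=15)); hold(.5); o=st('up')
print(R.from_quat(o['orientation']).as_matrix()[:,2].round(3))
s=snap('scene'); w=snap('top')
j=s['img'][110:250,215:355]; i=w['img'][160:240,240:320]
cv2.imwrite('pics/lift.png',np.hstack([cv2.resize(k,(400,400),interpolation=cv2.INTER_CUBIC) for k in(j,i)])[:,:,::-1])
E
```

```text
False
7mm up 34.88 [603.8 -28.3 162.7] gap 49.3 F [ 0.2  0.1 -0.4] Tz 0.04
False
16mm up 35.39 [604.1 -28.2 172.2] gap 49.3 F [-0.6 -0.5 -1.1] Tz -0.02
False
up 36.64 [604.  -28.2 195.9] gap 49.4 F [-1.  -0.  -0.2] Tz -0.02
[-0.  0. -1.]
```

View pics/lift.png

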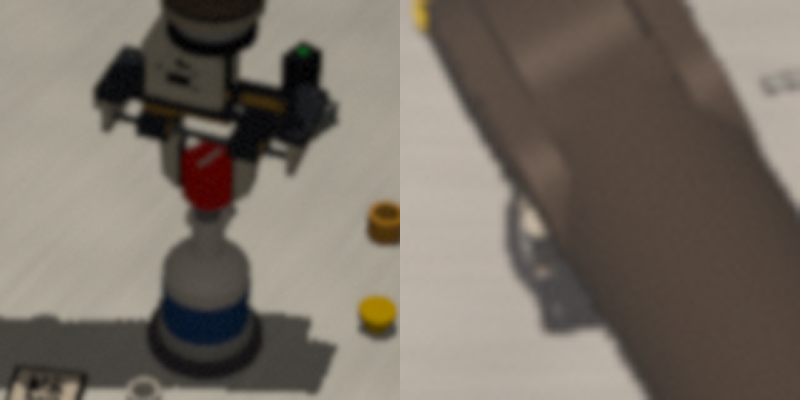

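The cap is in the jaws, level, with a clear gap above the bare neck. The scanner is upright in its holster in the background, and the bronze sleeve, yellow plug and nearby insert are in place.

```bash
python3 - <<'E'
from h import *
hold(.5); o=st('final'); print(np.abs(o['joint_velocities']).max()); job_done()
E
```

```text
final 37.24 [604.  -28.2 196. ] gap 49.1 F [-0.5 -0.8  0.2] Tz 0.03
0.0013194449151580153
the job is handed in; nothing more can be done
```

The job is handed in at 37.2 s of the 66 s allowed, with the cap still held above the jug's mouth.

- **Scan:** I held the scanner window about 38 mm above the middle of the middle-sized card (measured 99 x 79 mm) for at least 1.5 s. The measured position moved by no more than about 0.1 mm.
- **Holster:** The scanner went back in without contact force, and the close picture shows it seated.
- **Cap:** I pressed it to about 10 N and 6 mm, turned it 70° anticlockwise while down, and lifted it straight up with no resistance.
- **Final state:** The cap is level and held at a finger gap of 49 mm, about 27 mm clear of the rim. The arm is still (joint speeds about 0.001 rad/s).

**Checks that fell short or disagreed:**
- The wrist and top views differed by about 3–4 mm on where the cap and scanner are. For the cap I lifted from where the gripper settled during the turn, near the wrist estimate.
- The press force ran at 9–11 N during the turn, slightly under the nominal 10–12 N, but turning torque stayed near zero throughout.
- The top camera could not see the cap at the end because the arm blocked it. The final picture check came from the scene camera only, and it showed the nearby small parts standing; I did not re-measure them.

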